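Click the findings case shut

TASK

Close the jeweller's findings case: press down around its blue rim, section by section, until all six clip sections have clicked flat and stay shut. Only press with the fingertips: do not grasp, lift or tip the case, do not shove it from its place, and do not press so hard that the lid would crack (stay under about 50 N). Leave the jar, the steel block and the caliper alone.

Things in the scene. Friction and masses are not known exactly. Their poses are not given: they have to be found in the camera images.
- case: loose compartment case of jewellery findings, white tray with a clear lid panel and a rim of six blue hinged clip sections; 146 (case x) by 206 (case y) by 50 mm high with all clips shut, about 0.8 kg, slides if pushed sideways. Origin: centre of its underside, on the bench; z up, x and y along the sides; +x is its far side and +y its left side. The clear panel (84 by 144 mm) inside the rim is recessed, its top at z=47; a shut clip's top is flat at z=50.
- clip_far_left (a joint): swing of the blue rim clip on left half of the long far side (case +x side, +y half), hinge line at case x=+42, y=0..+102 (in mm). Value in rad: 0 = sprung up, slanting 0.30 rad upwards to the outside (outer edge about 9 mm above its shut height); 0.30 = pressed flat and clicked shut (readings may run 0.03 past either end). It is bistable: below about 0.15 it springs back up, beyond it snaps shut and stays. Most clips start up; some may already be shut.
- clip_far_left_press (a point): point on the top face of that clip, 23 mm outwards of its hinge line and 8 mm inside its outer edge, at the middle of its length (99 mm long, 30 mm wide, 4 mm thick); it moves with the clip: about 57 mm above the bench when up, 50 mm when shut. A straight downward push here of about 6 to 8 N makes it snap; then it meets a hard stop.
- clip_left (a joint): swing of the blue rim clip on the short left side (case +y side), hinge line at case y=+72, centred on x=0 (in mm). Value in rad: 0 = sprung up, slanting 0.30 rad upwards to the outside (outer edge about 9 mm above its shut height); 0.30 = pressed flat and clicked shut (readings may run 0.03 past either end). It is bistable: below about 0.15 it springs back up, beyond it snaps shut and stays. Most clips start up; some may already be shut.
- clip_left_press (a point): point on the top face of that clip, 23 mm outwards of its hinge line and 8 mm inside its outer edge, at the middle of its length (80 mm long, 30 mm wide, 4 mm thick); it moves with the clip: about 57 mm above the bench when up, 50 mm when shut. A straight downward push here of about 6 to 8 N makes it snap; then it meets a hard stop.
- clip_near_left (a joint): swing of the blue rim clip on left half of the long near side (case -x side, +y half), hinge line at case x=-42 (in mm). Value in rad: 0 = sprung up, slanting 0.30 rad upwards to the outside (outer edge about 9 mm above its shut height); 0.30 = pressed flat and clicked shut (readings may run 0.03 past either end). It is bistable: below about 0.15 it springs back up, beyond it snaps shut and stays. Most clips start up; some may already be shut.
- clip_near_left_press (a point): point on the top face of that clip, 23 mm outwards of its hinge line and 8 mm inside its outer edge, at the middle of its length (99 mm long, 30 mm wide, 4 mm thick); it moves with the clip: about 57 mm above the bench when up, 50 mm when shut. A straight downward push here of about 6 to 8 N makes it snap; then it meets a hard stop.
- clip_near_right (a joint): swing of the blue rim clip on right half of the long near side (case -x side, -y half), hinge line at case x=-42 (in mm). Value in rad: 0 = sprung up, slanting 0.30 rad upwards to the outside (outer edge about 9 mm above its shut height); 0.30 = pressed flat and clicked shut (readings may run 0.03 past either end). It is bistable: below about 0.15 it springs back up, beyond it snaps shut and stays. Most clips start up; some may already be shut.
- clip_near_right_press (a point): point on the top face of that clip, 23 mm outwards of its hinge line and 8 mm inside its outer edge, at the middle of its length (99 mm long, 30 mm wide, 4 mm thick); it moves with the clip: about 57 mm above the bench when up, 50 mm when shut. A straight downward push here of about 6 to 8 N makes it snap; then it meets a hard stop.
- clip_right (a joint): swing of the blue rim clip on the short right side (case -y side), hinge line at case y=-72, centred on x=0 (in mm). Value in rad: 0 = sprung up, slanting 0.30 rad upwards to the outside (outer edge about 9 mm above its shut height); 0.30 = pressed flat and clicked shut (readings may run 0.03 past either end). It is bistable: below about 0.15 it springs back up, beyond it snaps shut and stays. Most clips start up; some may already be shut.
- clip_right_press (a point): point on the top face of that clip, 23 mm outwards of its hinge line and 8 mm inside its outer edge, at the middle of its length (80 mm long, 30 mm wide, 4 mm thick); it moves with the clip: about 57 mm above the bench when up, 50 mm when shut. A straight downward push here of about 6 to 8 N makes it snap; then it meets a hard stop.
- clip_far_right (a joint): swing of the blue rim clip on right half of the long far side (case +x side, -y half), hinge line at case x=+42 (in mm). Value in rad: 0 = sprung up, slanting 0.30 rad upwards to the outside (outer edge about 9 mm above its shut height); 0.30 = pressed flat and clicked shut (readings may run 0.03 past either end). It is bistable: below about 0.15 it springs back up, beyond it snaps shut and stays. Most clips start up; some may already be shut.
- clip_far_right_press (a point): point on the top face of that clip, 23 mm outwards of its hinge line and 8 mm inside its outer edge, at the middle of its length (99 mm long, 30 mm wide, 4 mm thick); it moves with the clip: about 57 mm above the bench when up, 50 mm when shut. A straight downward push here of about 6 to 8 N makes it snap; then it meets a hard stop.
- jar: amber glass jar with black cap, 48 mm across, 70 mm high, loose; leave alone. Origin: centre of its underside.
- dapping_block: steel dapping block, a 50 mm cube with dimples, loose; leave alone. Origin: centre of its underside.
- caliper: digital caliper lying flat, 200 mm long (its x), jaws towards its -y, up to 15 mm high, loose; leave alone. Origin: on the bench under the middle of the beam.

How it is judged (in metres and radians):
At the end, for the whole second after the job is handed in: all six clips pressed to at least 0.27 rad (shut is 0.30) and staying there; the case flat on the bench, at rest, within 30 mm of where it started; jar, block and caliper within 30 mm of where they started (value of joint each of clip_far_left, clip_left, clip_near_left, clip_near_right, clip_right, clip_far_right above 0.27 rad and linear speed of case below 0.01 m/s and angle between case's own z axis and vertical below 0.05 rad and height (world z) of case below 0.004 m and distance of each of case, jar, dapping_block, caliper from where it was at the start of the episode below 0.03 m); the robot touches nothing.
It fails at once if the case is lifted more than 12 mm or tipped by more than 0.15 rad (height (world z) of case above 0.012 m or angle between case's own z axis and vertical above 0.15 rad).
It fails at once if the case is shoved more than 30 mm (distance of case from where it was at the start of the episode above 0.03 m).
It fails at once if the case is pressed with more than 60 N (contact force between the arm and case above 60 N).
It fails at once if the case is pressed by the fingers with more than 60 N (contact force between the fingers and case above 60 N).
It fails at once if the jar, the block or the caliper is moved more than 30 mm (distance of any of jar, dapping_block, caliper from where it was at the start of the episode above 0.03 m).
It also fails if it takes over 58 s, if anything falls off the work surface, if the arm or the gripper's body presses on something with over 40 N, if the wrist force passes 120 N, or if a joint passes its speed limit or range.

ROBOT

A 6-joint arm with a two-finger parallel gripper is mounted at the origin on the work surface. World frame = base frame: x ahead of the robot, y to its left, z up, the work surface at z = 0. Lengths are in mm, angles in rad, forces in N, time in s.
With the tool pointing down it reaches from about 275 to 825 mm from the base axis. Payload 4.9 kg.
Tool frame: the origin (TCP) lies at the very end of the fingers, on their centre line; the grasp point (between the pads) lies ctrl.pinch_z behind it (ctrl.pinch_z is the distance from the TCP to the grasp point, in mm); z points along the fingers, y is the line along which they close (so a half turn about z gives the same grasp; the last joint's range is limited). The gripper opens to 85 mm and grips with 20 to 120 N. Pads are 22 mm wide; open, the fingers measure 114 mm over their backs; the gripper's body (76 mm by 85 mm) begins 54 mm behind the grasp point. The pads swing forward as they close: fully open they stand 13 mm farther back than shut.
Start: joints at [-1.354, 0.326, -0.193, 1.052, 0, 1.437], TCP at [189.02, -516.517, 231.281] pointing down, gripper open.
Joint ranges: [-2.65, 2.65], [-0.97, 1.79], [-1.3, 1.35], [-1.93, 2.1], [-1.47, 1.37], [-3.14, 3.14]. Speed limits (rad/s): [2.57, 2.57, 3.14, 3.14, 3.14, 3.14].

INTERFACE

Orientations are given as [roll, pitch, yaw] about the fixed x, y, z axes, in that order (R = Rz(yaw) Ry(pitch) Rx(roll)).
In Python, from bench import sensors, cams, order, ctrl gives the robot as it stands.
- The arm moves only by the shell command python3 -m handwheel 'ROWS' [OPENING]. ROWS is JSON, a list of rows, each a list of 2 entries, a list of its own where there are three numbers: the shift along the tool's x, y, z in mm, then the turn, a rotation vector about the tool's x, y, z in rad. A call has 1 to 5 rows; each row shifts and turns the commanded pose from where the row before left it, along the tool's axes as they then stand; what a row does not reach is not made up. A row lasts 1/10 s, in which the tool goes at most 50 mm and 8.59 degrees, less where a joint would pass 70% of its speed; a pose out of reach is approached as far as the arm can. A call with a gripper value outside its range is refused whole. OPENING is the opening in per cent of the stroke, from 0 (shut) to 100 (fully open), set as the call begins (- or left out, the last holds). The fingers move at their own pace and stop on an object; the grip force is fixed at half the most. Time passes only in rows, so rows that do not move let the fingers close. It gives the time, the measured TCP pose, the force, the opening and the grip force at its end, in the units of the state.
- sensors.sense(): the state, without advancing time (a new reading comes with each control period).
- cams.read_camera(name): name is "scene" or "top"; returns (picture, depth): 480x640x3 uint8, red, green, blue; 480x640 float32, mm along the optical axis (not along the pixel's ray), 0 where there is no reading.
- cams.camera_info(name): a dict with "K" (3x3 intrinsics, pixels), "dist_coeffs" ([k1, k2, p1, p2, k3] as OpenCV has them; the pictures are not rectified), "cam_to_world" (4x4, takes a point from camera to world coordinates). Camera axes: x right, y down, z forward; pixel columns grow to the right and rows downward; lengths in mm; the calibration is good to about 2 mm. A picture is of the moment at which its call begins. camera_info takes no time and is no camera call.
- order.hand_in(): hands the job in; it is judged then, once.
The state is a dict: "clock": time; "joints": joint angles; "qd": joint speeds; "tau": joint torques, N m; "tool_pos": TCP position; "tool_rot": TCP orientation; "wrist_force": force on the tool from outside, world axes, zero at the start; "moment": the same for the moment, N m; "grip_width": opening from 0.0 (shut) to 1.0 (fully open); "grip_force": force on a finger pad.
Only numpy, scipy, OpenCV 4.12 (cv2) and the standard library are available. Lean on these libraries where they do the work, as an engineer would, in place of code of your own. Each camera call takes 0.05 s, during which the arm holds its last target. There are 200 camera calls.

## Working session

There is one attempt and no reset: what is moved stays moved. The work goes in short steps, Python scripts to look and compute and a shell command to move; the robot and the scene stay as the last step left them, time stands still between calls to the robot, and variables do not carry over. Pictures are saved under pics/ and viewed, at most 10 in all, crops included, and the job is handed in when it is done.

```bash
mkdir -p pics; ls
python3 - <<'E'
from bench import sensors,cams,ctrl
import cv2,numpy as np
s=sensors.sense();print({k:np.round(v,3).tolist() for k,v in s.items()},ctrl.pinch_z)
for n in("scene","top"):
    p,d=cams.read_camera(n);i=cams.camera_info(n)
    np.savez(f"pics/{n}0.npz",p=p,d=d,**{k:np.array(i[k]) for k in("K","dist_coeffs","cam_to_world")})
    cv2.imwrite(f"pics/{n}0.png",p[:,:,::-1]);print(n,np.round(i["K"],1).tolist(),i["dist_coeffs"],np.round(i["cam_to_world"],3).tolist())
E
```

```text
pics
{'clock': 0.0, 'joints': [-1.354, 0.327, -0.194, 1.052, 0.0, 1.437], 'qd': [-0.0, 0.001, 0.001, -0.001, -0.0, -0.002], 'tau': [-0.002, -44.34, 26.244, 0.015, -0.0, 0.0], 'tool_pos': [188.888, -515.931, 230.5], 'tool_rot': [-3.14, -0.0, 0.351], 'wrist_force': [0.85, -0.784, 0.928], 'moment': [-0.006, 0.009, -0.049], 'grip_force': 0.0, 'grip_width': 1.0} 18.700000000000003
scene [[453.4, 0.0, 323.6], [0.0, 453.4, 244.3], [0.0, 0.0, 1.0]] [-0.10508771  0.          0.          0.          0.        ] [[0.339, 0.672, -0.658, 1109.589], [0.941, -0.24, 0.239, -119.167], [0.003, -0.7, -0.714, 628.364], [0.0, 0.0, 0.0, 1.0]]
top [[476.4, 0.0, 313.9], [0.0, 476.4, 241.5], [0.0, 0.0, 1.0]] [-0.08141902  0.          0.          0.          0.        ] [[0.118, -0.964, 0.238, 416.263], [-0.993, -0.114, 0.031, 58.725], [-0.003, -0.24, -0.971, 861.149], [0.0, 0.0, 0.0, 1.0]]
```

View pics/top0.png

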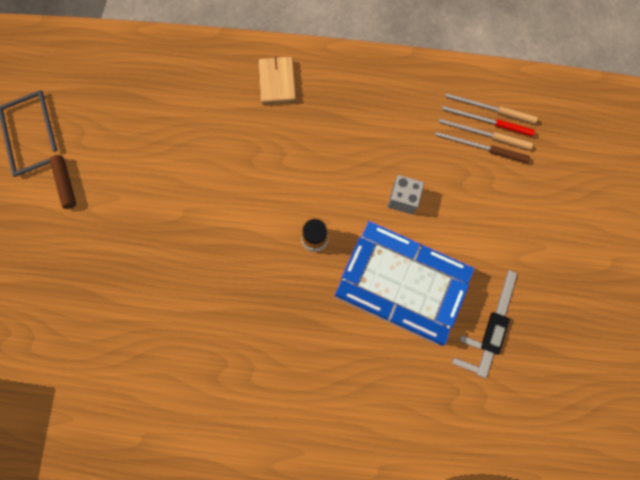

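View pics/scene0.png

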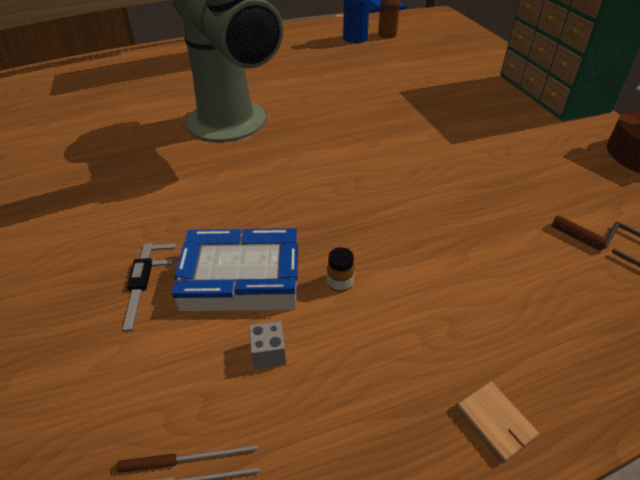

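The top view shows the case centred at about (405,283), with the jar at (315,235), the block at (406,193) and the caliper at (495,325). The scene view shows the same layout, with the case at (238,270). Next I'll measure the case pose and the state of each clip.

```bash
cat > m.py <<'E'
import cv2,numpy as np,sys
from bench import cams
def grab(n):
    p,d=cams.read_camera(n);i=cams.camera_info(n)
    return p,d,np.array(i["K"]),np.array(i["dist_coeffs"]),np.array(i["cam_to_world"])
def rays(c,uv):
    u=cv2.undistortPoints(np.float64(uv).reshape(-1,1,2),c[2],c[3])[:,0]
    return np.c_[u,np.ones(len(u))]@c[4][:3,:3].T, c[4][:3,3]
def plane(c,uv,z):
    r,o=rays(c,uv);return o+r*((z-o[2])/r[:,2])[:,None]
def bluemask(c):
    h=cv2.cvtColor(c[0],cv2.COLOR_RGB2HSV);m=cv2.inRange(h,(105,150,60),(130,255,255))
    n,l,st,_=cv2.connectedComponentsWithStats(cv2.morphologyEx(m,cv2.MORPH_CLOSE,np.ones((9,9))))
    q=plane(c,_,50); ok=[k for k in range(1,n) if np.hypot(q[k,0]-430,q[k,1]+100)<200]
    k=max(ok,key=lambda k:st[k,4]);return (l==k).astype(np.uint8)
def pts3(c,m):
    v,u=np.nonzero(m&(c[1]>0));r,o=rays(c,np.c_[u,v]);return o+r*c[1][v,u][:,None]
E
python3 - <<'E'
from m import *
for n in("top","scene"):
    c=grab(n);m=bluemask(c)
    cs,_=cv2.findContours(m,cv2.RETR_EXTERNAL,cv2.CHAIN_APPROX_NONE)
    k=max(cs,key=len)[:,0]
    q=plane(c,k,56)[:,:2].astype(np.float32);r=cv2.minAreaRect(q);print(n,"rect",r)
    P=pts3(c,m)
    ctr=np.array(r[0]);b=cv2.boxPoints(r);e=b[1]-b[0];f=b[2]-b[1]
    y=e if np.linalg.norm(e)>np.linalg.norm(f) else f;y=y/np.linalg.norm(y);y=y if y[1]>0 else -y;x=np.array([y[1],-y[0]])
    print("yaw",np.arctan2(x[1],x[0]))
    L=(P[:,:2]-ctr)@np.c_[x,y]
    for nm,s in dict(fl=(57,76,10,95),nl=(-76,-57,10,95),nr=(-76,-57,-95,-10),fr=(57,76,-95,-10),l=(-35,35,87,106),r=(-35,35,-106,-87)).items():
        w=(L[:,0]>s[0])&(L[:,0]<s[1])&(L[:,1]>s[2])&(L[:,1]<s[3])
        print(nm,w.sum(),np.percentile(P[w,2],[10,50,90]).round(1) if w.sum() else "")
    g=cv2.cvtColor(c[0],cv2.COLOR_RGB2GRAY)
    mm=cv2.inRange(cv2.cvtColor(c[0],cv2.COLOR_RGB2HSV),(0,0,120),(180,110,255))&(m*255)
    nn,l,st,cc=cv2.connectedComponentsWithStats(mm)
    for i in range(1,nn):
        if st[i,4]>15:
            q=plane(c,[cc[i]],55)[0];lo=(q[:2]-ctr)@np.c_[x,y];print("mark",cc[i].round(1),st[i,4],q.round(1),lo.round(1),c[1][int(cc[i][1]),int(cc[i][0])])
E
```

```text
top rect ((562.187744140625, -78.486328125), (203.1810302734375, 142.85816955566406), 71.60055541992188)
yaw -0.32113084
fl 268 [54.1 56.8 59. ]
nl 425 [55.2 57.8 60.1]
nr 439 [54.5 57.7 59.8]
fr 267 [50.1 51.9 53.6]
l 310 [50.6 52.3 54.3]
r 360 [54.5 57.6 60.1]
mark [371.7 241.2] 28 [626.5 -15.9  55. ] [41.3 79.7] 885.019
mark [402.2 240.1] 47 [634.6 -68.9  55. ] [65.7 32. ] 827.15265
mark [354.6 257.6] 111 [593.9  11.   55. ] [ 1.9 94.9] 825.5961
mark [417.3 251.9] 35 [616.6 -96.7  55. ] [57.4 -0.1] 842.9272
mark [351.1 282.2] 35 [550.4  12.6  55. ] [-39.9  82.7] 821.5342
mark [456.3 303.1] 111 [ 535.2 -169.3   55. ] [  3.1 -94.6] 801.8804
mark [363.3 301.6] 157 [519.7 -11.2  55. ] [-61.5  50.4] 803.6532
mark [391.8 312.1] 48 [507.6 -60.8  55. ] [-57.4  -0.5] 819.22644
mark [419.3 327.5] 162 [ 487.1 -109.    55. ] [-61.6 -52.6] 788.99817
mark [437.4 322. ] 22 [ 499.8 -138.9   55. ] [-40.1 -77. ] 847.78033
scene rect ((566.7205810546875, -80.06434631347656), (203.63784790039062, 151.9491729736328), 71.74313354492188)
yaw -0.31864235
fl 317 [54.9 57.2 59.1]
nl 260 [53.5 55.6 58. ]
nr 242 [53.4 55.2 57.6]
fr 348 [50.1 52.4 53.8]
l 260 [50.2 51.6 53.2]
r 293 [47.  56.8 59.1]
mark [183.  257.9] 76 [ 530.2 -168.6   55. ] [ -7.  -95.5] 774.5682
mark [292.6 259.1] 77 [596.7  10.4  55. ] [ 0.1 95.3] 779.60016
mark [265.2 285.3] 94 [637.1 -48.8  55. ] [57.  51.8] 737.61426
mark [201.9 289. ] 110 [ 610.4 -148.4   55. ] [ 62.9 -51.2] 733.47504
```

Two clips, far_right and left, are already shut. far_left, near_left, near_right and right are up. The case is centred at about (563,-79) with yaw -0.32. I'll close the fingers, align the tool with the case and go above the right clip.

```bash
python3 -m handwheel '[[[0,0,0],[0,0,0.134]],[[0,0,0],[0,0,0.134]],[[0,0,0],[0,0,0.134]],[[0,0,0],[0,0,0.134]],[[0,0,0],[0,0,0.134]]]' 0
python3 -m handwheel '[[[20,-40,0],[0,0,0]],[[20,-40,0],[0,0,0]],[[20,-40,0],[0,0,0]],[[20,-40,0],[0,0,0]],[[20,-40,0],[0,0,0]]]'
python3 -m handwheel '[[[20,-40,0],[0,0,0]],[[20,-40,0],[0,0,0]],[[20,-40,0],[0,0,0]],[[20,-40,0],[0,0,0]],[[20,-40,0],[0,0,0]]]'
python3 -m handwheel '[[[18,-38,0],[0,0,0]],[[0,0,0],[0,0,0]],[[0,0,0],[0,0,0]]]'
```

```text
clock: 0.7
tool_pos: [189.0, -516.3, 231.1]
tool_rot: [-3.141, 0.0, -0.325]
wrist_force: [0.8, -0.1, -0.1]
grip_width: 0.146
grip_force: 0.0
clock: 1.2
tool_pos: [347.6, -356.6, 231.2]
tool_rot: [-3.142, -0.0, -0.32]
wrist_force: [0.6, -0.9, 0.4]
grip_width: 0.001
grip_force: 0.0
clock: 1.7
tool_pos: [505.5, -197.9, 231.3]
tool_rot: [3.141, -0.0, -0.319]
wrist_force: [-0.0, -1.6, -0.2]
grip_width: -0.004
grip_force: 0.0
clock: 2.0
tool_pos: [533.6, -168.2, 230.8]
tool_rot: [3.141, 0.001, -0.317]
wrist_force: [0.0, -0.9, -0.7]
grip_width: 0.0
grip_force: 0.0
```

Now at (534,-168,231). I'll descend to about z=80 and take one close look.

```bash
python3 -m handwheel '[[[0,0,40],[0,0,0]],[[0,0,40],[0,0,0]],[[0,0,40],[0,0,0]],[[0,0,30],[0,0,0]],[[0,0,0],[0,0,0]]]'
python3 - <<'E'
from m import *
c=grab("scene");cv2.imwrite("pics/s1.png",cv2.resize(c[0][150:350,90:350,::-1],None,fx=3,fy=3))
E
```

```text
clock: 2.5
tool_pos: [529.1, -168.8, 77.4]
tool_rot: [-3.141, 0.009, -0.322]
wrist_force: [-0.5, 0.3, 0.4]
grip_width: -0.001
grip_force: 0.0
```

View pics/s1.png

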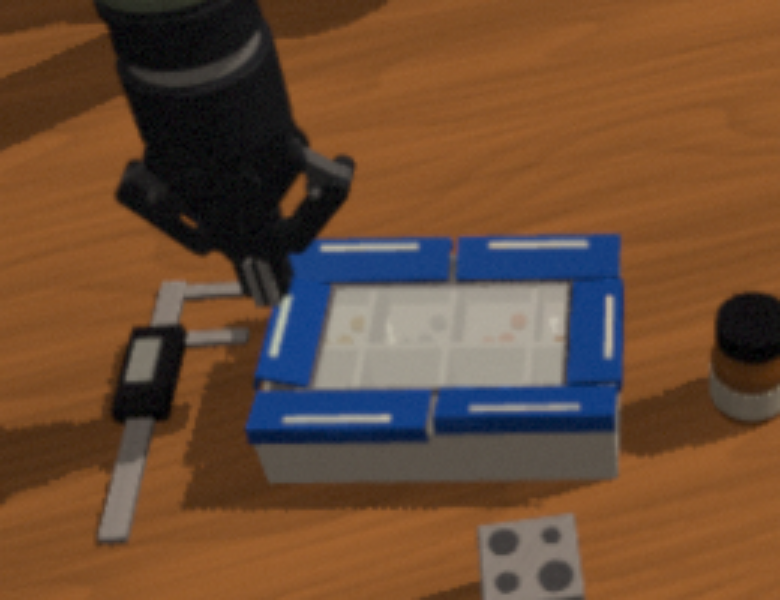

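The fingertips, at crop (268,300), hover just above the right clip's white stripe, perhaps a few mm outward. I'll shift 4 mm inward and press, checking the force.

```bash
python3 -m handwheel '[[[4,-4,8],[0,0,0]],[[0,0,4],[0,0,0]],[[0,0,2],[0,0,0]],[[0,0,2],[0,0,0]],[[0,0,0],[0,0,0]]]'
python3 -m handwheel '[[[0,0,2],[0,0,0]],[[0,0,2],[0,0,0]],[[0,0,0],[0,0,0]]]'
```

```text
clock: 3.05
tool_pos: [538.6, -166.5, 65.5]
tool_rot: [3.142, -0.0, -0.319]
wrist_force: [0.1, 0.2, -0.4]
grip_width: -0.001
grip_force: 0.0
clock: 3.35
tool_pos: [538.3, -166.4, 61.0]
tool_rot: [-3.142, 0.0, -0.319]
wrist_force: [-0.3, 0.9, -0.0]
grip_width: -0.004
grip_force: 0.0
```

```bash
python3 -m handwheel '[[[0,3,1],[0,0,0]],[[0,0,1],[0,0,0]],[[0,0,1],[0,0,0]],[[0,0,0],[0,0,0]]]'
python3 -m handwheel '[[[0,0,1],[0,0,0]],[[0,0,1],[0,0,0]],[[0,0,0],[0,0,0]]]'
python3 -m handwheel '[[[0,0,1],[0,0,0]],[[0,0,1],[0,0,0]],[[0,0,0],[0,0,0]]]'
```

```text
clock: 3.75
tool_pos: [537.6, -169.5, 58.2]
tool_rot: [3.141, -0.0, -0.319]
wrist_force: [-0.8, -0.7, 0.9]
grip_width: -0.002
grip_force: 0.3
clock: 4.05
tool_pos: [537.9, -169.8, 56.5]
tool_rot: [3.141, -0.001, -0.319]
wrist_force: [-0.5, -1.1, 3.3]
grip_width: 0.003
grip_force: 1.4
clock: 4.35
tool_pos: [537.1, -168.9, 53.7]
tool_rot: [-3.141, 0.001, -0.319]
wrist_force: [0.6, -0.2, -0.9]
grip_width: 0.001
grip_force: 0.0
```

```bash
python3 -m handwheel '[[[0,0,1],[0,0,0]],[[0,0,1],[0,0,0]],[[0,0,0],[0,0,0]]]'
python3 -m handwheel '[[[0,0,1],[0,0,0]],[[0,0,1],[0,0,0]],[[0,0,0],[0,0,0]]]'
```

```text
clock: 4.65
tool_pos: [537.3, -169.1, 51.9]
tool_rot: [-3.141, 0.001, -0.319]
wrist_force: [-0.5, -1.3, 0.9]
grip_width: 0.0
grip_force: 0.0
clock: 4.95
tool_pos: [537.5, -169.3, 50.2]
tool_rot: [-3.142, 0.0, -0.319]
wrist_force: [0.3, 0.4, -0.5]
grip_width: 0.0
grip_force: 0.0
```

It snapped: there is no force left at z=50. On to near_right.

```bash
python3 -m handwheel '[[[0,0,-15],[0,0,0]],[[0,0,-15],[0,0,0]],[[-34,-21,0],[0,0,0]],[[-34,-21,0],[0,0,0]],[[0,0,0],[0,0,0]]]'
python3 -m handwheel '[[[0,0,8],[0,0,0]],[[0,0,6],[0,0,0]],[[0,0,4],[0,0,0]],[[0,0,0],[0,0,0]]]'
```

```text
clock: 5.45
tool_pos: [481.0, -104.3, 79.5]
tool_rot: [-3.14, 0.007, -0.317]
wrist_force: [-0.0, -0.4, 0.2]
grip_width: -0.002
grip_force: 0.0
clock: 5.85
tool_pos: [486.2, -108.6, 61.3]
tool_rot: [-3.142, 0.001, -0.32]
wrist_force: [-0.2, 0.0, -1.0]
grip_width: -0.002
grip_force: 0.0
```

```bash
python3 -m handwheel '[[[0,0,1],[0,0,0]],[[0,0,1],[0,0,0]],[[0,0,1],[0,0,0]],[[0,0,1],[0,0,0]],[[0,0,0],[0,0,0]]]'
python3 -m handwheel '[[[0,0,1],[0,0,0]],[[0,0,1],[0,0,0]],[[0,0,0],[0,0,0]]]'
python3 -m handwheel '[[[0,0,1],[0,0,0]],[[0,0,1],[0,0,0]],[[0,0,0],[0,0,0]]]'
python3 -m handwheel '[[[0,0,1],[0,0,0]],[[0,0,1],[0,0,0]],[[0,0,0],[0,0,0]]]'
```

```text
clock: 6.35
tool_pos: [486.3, -108.2, 58.4]
tool_rot: [3.141, -0.0, -0.319]
wrist_force: [-0.5, 0.1, 0.4]
grip_width: -0.005
grip_force: 0.5
clock: 6.65
tool_pos: [485.9, -108.0, 56.2]
tool_rot: [-3.142, 0.0, -0.319]
wrist_force: [-1.2, -1.0, 2.0]
grip_width: 0.003
grip_force: 1.0
clock: 6.95
tool_pos: [486.4, -108.2, 54.1]
tool_rot: [-3.141, -0.0, -0.319]
wrist_force: [-0.5, -1.2, 0.0]
grip_width: -0.001
grip_force: 0.0
clock: 7.25
tool_pos: [486.2, -108.1, 52.1]
tool_rot: [-3.142, 0.0, -0.319]
wrist_force: [0.3, -0.5, 0.8]
grip_width: 0.002
grip_force: 0.0
```

near_right has snapped. near_left is next, 102 mm along case +y (tool -y).

```bash
python3 -m handwheel '[[[0,0,-14],[0,0,0]],[[0,0,-14],[0,0,0]],[[0,-34,0],[0,0,0]],[[0,-34,0],[0,0,0]],[[0,-34,0],[0,0,0]]]'
python3 -m handwheel '[[[0,0,0],[0,0,0]],[[0,0,8],[0,0,0]],[[0,0,6],[0,0,0]],[[0,0,4],[0,0,0]],[[0,0,0],[0,0,0]]]'
python3 -m handwheel '[[[0,0,1],[0,0,0]],[[0,0,1],[0,0,0]],[[0,0,1],[0,0,0]],[[0,0,1],[0,0,0]],[[0,0,0],[0,0,0]]]'
python3 -m handwheel '[[[0,0,1],[0,0,0]],[[0,0,1],[0,0,0]],[[0,0,0],[0,0,0]]]'
python3 -m handwheel '[[[0,0,1],[0,0,0]],[[0,0,1],[0,0,0]],[[0,0,0],[0,0,0]]]'
```

```text
clock: 7.75
tool_pos: [505.7, -48.7, 80.9]
tool_rot: [-3.108, 0.001, -0.261]
wrist_force: [-1.0, -1.2, -0.2]
grip_width: -0.001
grip_force: 0.0
clock: 8.25
tool_pos: [504.8, -49.5, 62.0]
tool_rot: [-3.109, 0.002, -0.263]
wrist_force: [-0.3, -0.5, 0.2]
grip_width: 0.003
grip_force: 0.0
clock: 8.75
tool_pos: [505.9, -49.2, 59.1]
tool_rot: [-3.109, 0.0, -0.262]
wrist_force: [-1.3, 0.2, -1.0]
grip_width: -0.005
grip_force: 0.0
clock: 9.05
tool_pos: [505.5, -49.2, 57.3]
tool_rot: [-3.109, 0.001, -0.262]
wrist_force: [-1.9, -0.8, 3.9]
grip_width: 0.004
grip_force: 2.2
clock: 9.35
tool_pos: [505.9, -49.1, 54.9]
tool_rot: [-3.109, 0.0, -0.262]
wrist_force: [-0.1, 0.5, 0.4]
grip_width: -0.0
grip_force: 0.1
```

The sideways move fell short and tilted slightly, so I pressed near_left at its inner end. It seems to have snapped anyway. I'll check the joints and the picture.

```bash
python3 -m handwheel '[[[0,0,1],[0,0,0]],[[0,0,1],[0,0,0]],[[0,0,0],[0,0,0]]]'
python3 -m handwheel '[[[0,0,-20],[0,0,0]],[[0,0,-30],[0,0,0]],[[0,0,-30],[0,0,0]],[[0,0,0],[0,0,0]]]'
python3 - <<'E'
from m import *
from bench import sensors
s=sensors.sense();print(np.round(s["joints"],3),np.round(s["tool_rot"],3),np.round(s["tool_pos"],1))
x,y=np.array([.949,-.315]),np.array([.315,.949])
for n in("scene","top"):
    c=grab(n);cv2.imwrite(f"pics/{n}2.png",c[0][:,:,::-1]);m=bluemask(c);P=pts3(c,m);L=(P[:,:2]-[563.5,-79])@np.c_[x,y]
    for nm,b in dict(fl=(57,76,10,95),nl=(-76,-57,10,95),nr=(-76,-57,-95,-10),fr=(57,76,-95,-10),l=(-35,35,87,106),r=(-35,35,-106,-87)).items():
        w=(L[:,0]>b[0])&(L[:,0]<b[1])&(L[:,1]>b[2])&(L[:,1]<b[3])&(P[:,2]<70)
        print(n,nm,w.sum(),np.percentile(P[w,2],[10,50,90]).round(1) if w.sum() else "")
cv2.imwrite("pics/s2.png",cv2.resize(cv2.imread("pics/scene2.png")[150:350,90:350],None,fx=3,fy=3))
E
```

```text
clock: 9.65
tool_pos: [505.7, -49.0, 52.8]
tool_rot: [-3.109, 0.001, -0.262]
wrist_force: [-0.7, 0.1, 0.7]
grip_width: 0.001
grip_force: 0.0
clock: 10.05
tool_pos: [508.0, -52.4, 136.7]
tool_rot: [-3.109, -0.007, -0.262]
wrist_force: [1.0, -0.4, 0.1]
grip_width: -0.002
grip_force: 0.0
[-0.267  0.335 -0.445  0.785  0.033  3.136] [-3.109 -0.007 -0.262] [508.  -52.4 136.7]
scene fl 511 [51.5 56.2 58.6]
scene nl 151 [48.7 50.2 51.3]
scene nr 154 [48.9 50.1 51.4]
scene fr 468 [48.7 52.3 53.8]
scene l 259 [50.3 51.7 53. ]
scene r 244 [49.1 50.3 51.8]
top fl 226 [54.7 57.  59.4]
top nl 462 [49.5 51.1 52.6]
top nr 68 [48.9 50.7 52.6]
top fr 0 
top l 285 [50.1 52.2 53.9]
top r 0
```

View pics/s2.png

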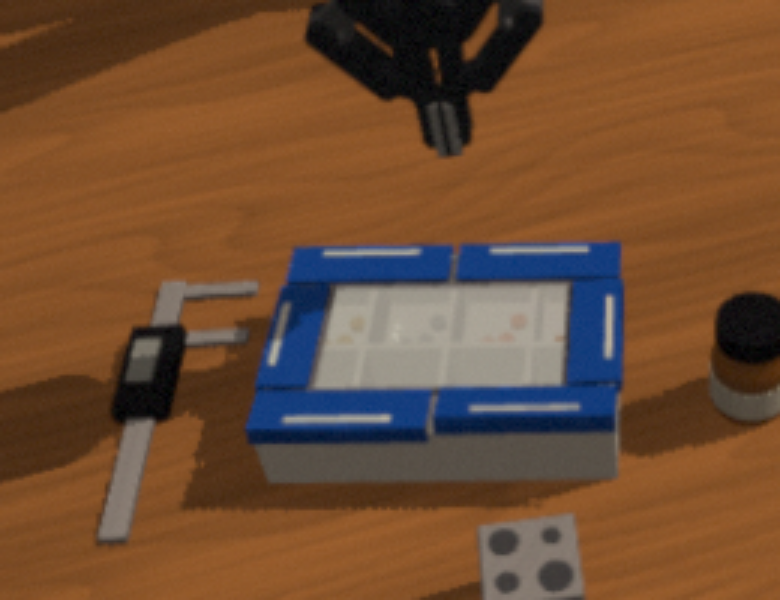

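The right clip and both near clips now read z≈50, flat. Only far_left, at crop (525,410), is still up. Joint 6 had reached its range limit, so I'll turn the tool back 0.6 rad and then go to far_left.

```bash
python3 -m handwheel '[[[0,0,0],[-0.033,0,0]],[[0,0,0],[0,0,-0.145]],[[0,0,0],[0,0,-0.145]],[[0,0,0],[0,0,-0.145]],[[0,0,0],[0,0,-0.145]]]'
python3 -m handwheel '[[[42,14,0],[0,0,0]],[[42,14,0],[0,0,0]],[[42,14,0],[0,0,0]],[[0,0,0],[0,0,0]],[[0,0,0],[0,0,0]]]'
```

```text
clock: 10.65
tool_pos: [503.1, -55.3, 131.5]
tool_rot: [-3.138, 0.002, 0.33]
wrist_force: [0.4, 0.2, 0.8]
grip_width: -0.0
grip_force: 0.0
clock: 11.15
tool_pos: [636.2, -54.9, 130.6]
tool_rot: [-3.138, 0.002, 0.325]
wrist_force: [-0.3, 0.0, 0.5]
grip_width: -0.0
grip_force: 0.0
```

```bash
python3 -m handwheel '[[[6,-2,25],[0,0,0]],[[0,0,25],[0,0,0]],[[0,0,13],[0,0,0]],[[0,0,5],[0,0,0]],[[0,0,0],[0,0,0]]]'
python3 -m handwheel '[[[0,0,0],[0,0,0]],[[0,0,1],[0,0,0]],[[0,0,1],[0,0,0]],[[0,0,0],[0,0,0]]]'
```

```text
clock: 11.65
tool_pos: [641.0, -51.2, 64.7]
tool_rot: [-3.138, 0.0, 0.324]
wrist_force: [-0.6, 0.1, 0.7]
grip_width: 0.002
grip_force: 0.0
clock: 12.05
tool_pos: [642.3, -51.3, 63.5]
tool_rot: [-3.139, -0.002, 0.324]
wrist_force: [-0.2, -0.7, -0.2]
grip_width: -0.001
grip_force: 0.0
```

```bash
python3 -m handwheel '[[[0,0,1],[0,0,0]],[[0,0,1],[0,0,0]],[[0,0,1],[0,0,0]],[[0,0,1],[0,0,0]],[[0,0,0],[0,0,0]]]'
python3 -m handwheel '[[[0,0,1],[0,0,0]],[[0,0,1],[0,0,0]],[[0,0,1],[0,0,0]],[[0,0,0],[0,0,0]]]'
python3 -m handwheel '[[[0,0,1],[0,0,0]],[[0,0,1],[0,0,0]],[[0,0,0],[0,0,0]]]'
python3 -m handwheel '[[[0,0,1],[0,0,0]],[[0,0,1],[0,0,0]],[[0,0,0],[0,0,0]]]'
```

```text
clock: 12.55
tool_pos: [642.0, -51.2, 58.9]
tool_rot: [-3.139, -0.001, 0.324]
wrist_force: [-0.1, 0.6, 0.1]
grip_width: 0.002
grip_force: 0.0
clock: 12.95
tool_pos: [642.8, -51.5, 56.5]
tool_rot: [-3.14, -0.003, 0.324]
wrist_force: [1.2, -0.3, 2.2]
grip_width: 0.002
grip_force: 1.1
clock: 13.25
tool_pos: [641.0, -51.0, 53.2]
tool_rot: [-3.138, 0.001, 0.324]
wrist_force: [-0.5, -0.3, -0.0]
grip_width: -0.0
grip_force: 0.0
clock: 13.55
tool_pos: [641.7, -51.2, 51.7]
tool_rot: [-3.139, -0.001, 0.324]
wrist_force: [-0.3, -0.3, 0.4]
grip_width: -0.003
grip_force: 0.0
```

That snapped as well. I'll retract and check everything from both views.

```bash
python3 -m handwheel '[[[0,0,-20],[0,0,0]],[[0,0,-35],[0,0,0]],[[0,0,-35],[0,0,0]],[[0,0,-35],[0,0,0]],[[0,0,0],[0,0,0]]]'
python3 -m handwheel '[[[-36,30,0],[0,0,0]],[[-36,30,0],[0,0,0]],[[-36,30,0],[0,0,0]],[[-36,30,0],[0,0,0]],[[-36,30,0],[0,0,0]]]'
python3 -m handwheel '[[[-36,30,0],[0,0,0]],[[-36,30,0],[0,0,0]],[[-36,30,0],[0,0,0]],[[-36,30,0],[0,0,0]],[[0,0,0],[0,0,0]]]'
python3 - <<'E'
from m import *
x,y=np.array([.949,-.315]),np.array([.315,.949])
for n in("scene","top"):
    c=grab(n);cv2.imwrite(f"pics/{n}3.png",c[0][:,:,::-1]);m=bluemask(c);P=pts3(c,m);L=(P[:,:2]-[563.5,-79])@np.c_[x,y]
    for nm,b in dict(fl=(57,76,10,95),nl=(-76,-57,10,95),nr=(-76,-57,-95,-10),fr=(57,76,-95,-10),l=(-35,35,87,106),r=(-35,35,-106,-87)).items():
        w=(L[:,0]>b[0])&(L[:,0]<b[1])&(L[:,1]>b[2])&(L[:,1]<b[3])&(P[:,2]<70)&(P[:,2]>40)
        print(n,nm,w.sum(),np.percentile(P[w,2],[10,50,90]).round(1) if w.sum() else "")
cv2.imwrite("pics/s3.png",cv2.resize(cv2.imread("pics/scene3.png")[150:350,90:350],None,fx=3,fy=3))
E
```

```text
clock: 14.05
tool_pos: [645.3, -52.2, 183.0]
tool_rot: [3.14, -0.01, 0.324]
wrist_force: [1.6, -0.5, -0.3]
grip_width: -0.001
grip_force: 0.0
clock: 14.55
tool_pos: [517.6, -252.2, 175.8]
tool_rot: [-3.138, -0.001, 0.324]
wrist_force: [0.4, -1.0, 0.6]
grip_width: 0.001
grip_force: 0.0
clock: 15.05
tool_pos: [417.6, -415.4, 175.3]
tool_rot: [-3.14, 0.0, 0.316]
wrist_force: [0.5, 0.6, 0.4]
grip_width: -0.0
grip_force: 0.0
scene fl 431 [48.4 50.  51.5]
scene nl 154 [48.8 50.  51.3]
scene nr 142 [48.9 50.1 51.3]
scene fr 430 [50.3 52.5 54.1]
scene l 255 [50.4 51.6 53.2]
scene r 251 [49.  50.3 51.7]
top fl 215 [48.8 50.9 52.7]
top nl 458 [49.2 50.8 52.4]
top nr 462 [49.  50.7 52.4]
top fr 229 [50.2 52.1 53.8]
top l 282 [50.6 52.5 54.3]
top r 354 [48.8 50.8 52.5]
```

View pics/s3.png

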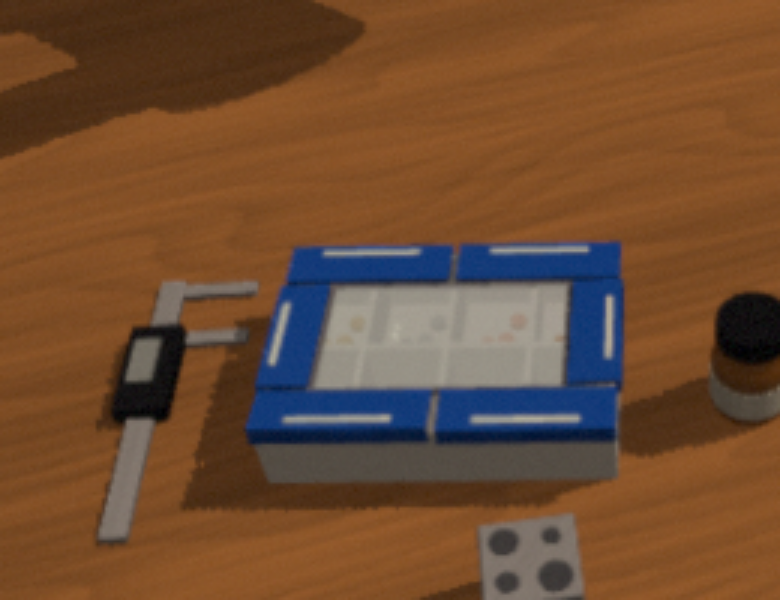

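View pics/top3.png

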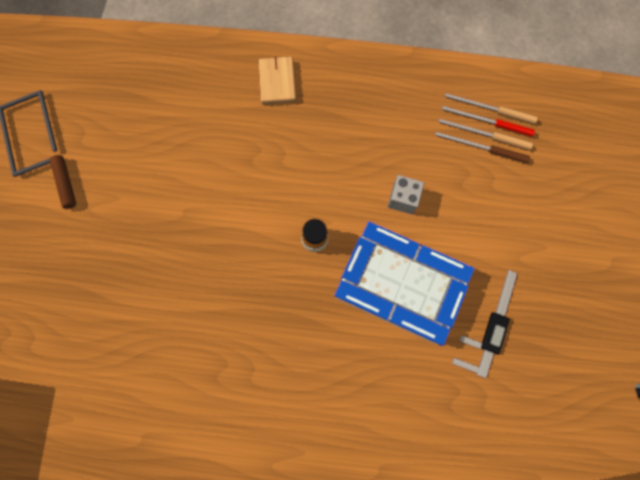

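All sections look flat and nothing has moved. But far_right and left read about 1.5–2 mm higher than the others (52 against 50) in both views, so they may be only partly shut. I'll press those too.

```bash
python3 -m handwheel '[[[38,-28,0],[0,0,0]],[[38,-28,0],[0,0,0]],[[38,-28,0],[0,0,0]],[[38,-28,0],[0,0,0]],[[38,-28,0],[0,0,0]]]'
python3 -m handwheel '[[[38,-28,0],[0,0,0]],[[38,-28,0],[0,0,0]],[[0,0,0],[0,0,0]],[[0,0,0],[0,0,0]]]'
python3 -m handwheel '[[[0,0,35],[0,0,0]],[[0,0,35],[0,0,0]],[[0,0,30],[0,0,0]],[[0,0,10],[0,0,0]],[[0,0,0],[0,0,0]]]'
python3 -m handwheel '[[[0,0,0],[0,0,0]],[[0,0,1],[0,0,0]],[[0,0,1],[0,0,0]],[[0,0,0],[0,0,0]]]'
```

```text
clock: 15.65
tool_pos: [557.3, -213.8, 176.3]
tool_rot: [-3.138, -0.001, 0.326]
wrist_force: [-0.3, -0.6, 0.7]
grip_width: -0.001
grip_force: 0.0
clock: 16.05
tool_pos: [610.8, -137.3, 176.3]
tool_rot: [-3.138, -0.0, 0.329]
wrist_force: [0.3, -0.1, 0.1]
grip_width: 0.003
grip_force: 0.0
clock: 16.55
tool_pos: [608.8, -139.9, 65.4]
tool_rot: [-3.137, 0.002, 0.323]
wrist_force: [-0.2, 0.1, -0.2]
grip_width: -0.002
grip_force: 0.0
clock: 16.95
tool_pos: [611.1, -140.1, 65.7]
tool_rot: [-3.14, -0.002, 0.324]
wrist_force: [0.2, 0.7, -0.5]
grip_width: -0.001
grip_force: 0.0
```

```bash
python3 -m handwheel '[[[0,0,4],[0,0,0]],[[0,0,3],[0,0,0]],[[0,0,3],[0,0,0]],[[0,0,1],[0,0,0]],[[0,0,0],[0,0,0]]]'
python3 -m handwheel '[[[0,0,1],[0,0,0]],[[0,0,1],[0,0,0]],[[0,0,0],[0,0,0]]]'
python3 -m handwheel '[[[0,0,1],[0,0,0]],[[0,0,1],[0,0,0]],[[0,0,0],[0,0,0]]]'
```

```text
clock: 17.45
tool_pos: [610.4, -139.8, 53.4]
tool_rot: [-3.138, -0.001, 0.324]
wrist_force: [-0.2, -0.2, -0.3]
grip_width: -0.002
grip_force: 0.0
clock: 17.75
tool_pos: [610.6, -139.8, 51.7]
tool_rot: [-3.139, -0.001, 0.324]
wrist_force: [0.3, 0.5, -0.2]
grip_width: -0.005
grip_force: 0.0
clock: 18.05
tool_pos: [610.7, -139.8, 50.1]
tool_rot: [-3.139, -0.001, 0.324]
wrist_force: [-0.1, 1.1, 1.9]
grip_width: 0.003
grip_force: 0.9
```

```bash
python3 -m handwheel '[[[0,0,1],[0,0,0]],[[0,0,0],[0,0,0]]]'
python3 -m handwheel '[[[0,0,1],[0,0,0]],[[0,0,0],[0,0,0]]]'
```

```text
clock: 18.25
tool_pos: [610.8, -139.9, 50.0]
tool_rot: [-3.139, -0.002, 0.324]
wrist_force: [-2.3, 0.9, 8.4]
grip_width: -0.004
grip_force: 4.1
clock: 18.45
tool_pos: [610.8, -139.9, 49.8]
tool_rot: [-3.14, -0.002, 0.324]
wrist_force: [-4.4, 0.9, 13.8]
grip_width: 0.0
grip_force: 6.9
```

```bash
python3 -m handwheel '[[[0,0,1],[0,0,0]],[[0,0,1],[0,0,0]],[[0,0,0],[0,0,0]]]'
python3 -m handwheel '[[[0,0,-10],[0,0,0]],[[0,0,-20],[0,0,0]],[[0,0,-20],[0,0,0]],[[0,0,0],[0,0,0]]]'
python3 - <<'E'
from m import *
x,y=np.array([.949,-.315]),np.array([.315,.949])
for n in("scene",):
    c=grab(n);m=bluemask(c);P=pts3(c,m);L=(P[:,:2]-[563.5,-79])@np.c_[x,y]
    for nm,b in dict(fl=(57,76,10,95),fr=(57,76,-95,-10),fr_in=(45,55,-95,-10),fl_in=(45,55,10,95),l=(-35,35,87,106),l_in=(-35,35,75,85),r_in=(-35,35,-85,-75)).items():
        w=(L[:,0]>b[0])&(L[:,0]<b[1])&(L[:,1]>b[2])&(L[:,1]<b[3])&(P[:,2]<70)&(P[:,2]>40)
        print(n,nm,w.sum(),np.percentile(P[w,2],[10,50,90]).round(1) if w.sum() else "")
E
```

```text
clock: 18.75
tool_pos: [610.9, -140.0, 49.5]
tool_rot: [-3.14, -0.002, 0.324]
wrist_force: [-8.1, 2.0, 25.3]
grip_width: -0.003
grip_force: 12.6
clock: 19.15
tool_pos: [612.7, -140.7, 98.6]
tool_rot: [3.141, -0.005, 0.324]
wrist_force: [0.9, -0.2, 0.4]
grip_width: -0.001
grip_force: 0.0
scene fl 538 [44.5 49.7 51.1]
scene fr 561 [43.8 50.2 51.9]
scene fr_in 240 [49.5 50.7 51.9]
scene fl_in 233 [48.6 49.9 51.2]
scene l 255 [50.3 51.8 53.2]
scene l_in 172 [49.5 50.8 52. ]
scene r_in 50 [49.3 50.8 52.1]
```

far_right dropped from 52.4 to 50.2, so it had been only partly shut. Now the same for left.

```bash
python3 -m handwheel '[[[8,-38,0],[0,0,0]],[[8,-38,0],[0,0,0]],[[7,-37,0],[0,0,0]],[[7,-37,0],[0,0,0]],[[0,0,0],[0,0,0]]]'
python3 -m handwheel '[[[0,0,15],[0,0,0]],[[0,0,15],[0,0,0]],[[0,0,5],[0,0,0]],[[0,0,0],[0,0,0]],[[0,0,0],[0,0,0]]]'
```

```text
clock: 19.7
tool_pos: [589.2, 16.2, 94.8]
tool_rot: [-3.136, 0.001, 0.329]
wrist_force: [-1.0, -0.1, -0.7]
grip_width: -0.001
grip_force: 0.0
clock: 20.2
tool_pos: [591.4, 11.5, 61.2]
tool_rot: [-3.139, -0.001, 0.323]
wrist_force: [0.0, -0.1, -0.3]
grip_width: 0.004
grip_force: 0.0
```

```bash
python3 -m handwheel '[[[0,0,3],[0,0,0]],[[0,0,3],[0,0,0]],[[0,0,1],[0,0,0]],[[0,0,1],[0,0,0]],[[0,0,0],[0,0,0]]]'
python3 -m handwheel '[[[0,0,1],[0,0,0]],[[0,0,1],[0,0,0]],[[0,0,0],[0,0,0]]]'
python3 -m handwheel '[[[0,0,1],[0,0,0]],[[0,0,1],[0,0,0]],[[0,0,0],[0,0,0]]]'
```

```text
clock: 20.7
tool_pos: [591.3, 11.9, 53.2]
tool_rot: [-3.139, -0.001, 0.324]
wrist_force: [0.5, -0.4, -0.4]
grip_width: -0.003
grip_force: 0.0
clock: 21.0
tool_pos: [591.3, 11.9, 51.2]
tool_rot: [-3.139, -0.001, 0.324]
wrist_force: [-0.7, -0.1, 0.3]
grip_width: -0.002
grip_force: 0.0
clock: 21.3
tool_pos: [591.5, 11.9, 50.0]
tool_rot: [-3.139, -0.002, 0.324]
wrist_force: [-1.6, -0.2, 5.8]
grip_width: -0.006
grip_force: 2.7
```

```bash
python3 -m handwheel '[[[0,0,1],[0,0,0]],[[0,0,1],[0,0,0]],[[0,0,0],[0,0,0]]]'
python3 -m handwheel '[[[0,0,1],[0,0,0]],[[0,0,0],[0,0,0]]]'
python3 -m handwheel '[[[0,0,-10],[0,0,0]],[[0,0,-30],[0,0,0]],[[0,0,-40],[0,0,0]],[[0,0,-40],[0,0,0]],[[0,0,0],[0,0,0]]]'
python3 -m handwheel '[[[-36,30,0],[0,0,0]],[[-36,30,0],[0,0,0]],[[-36,30,0],[0,0,0]],[[-36,30,0],[0,0,0]],[[-36,30,0],[0,0,0]]]'
python3 -m handwheel '[[[-30,30,0],[0,0,0]],[[-20,36,0],[0,0,0]],[[-10,36,0],[0,0,0]],[[0,36,0],[0,0,0]],[[0,0,0],[0,0,0]]]'
python3 - <<'E'
from m import *
x,y=np.array([.949,-.315]),np.array([.315,.949])
for n in("scene","top"):
    c=grab(n);cv2.imwrite(f"pics/{n}4.png",c[0][:,:,::-1]);m=bluemask(c);P=pts3(c,m);L=(P[:,:2]-[563.5,-79])@np.c_[x,y]
    for nm,b in dict(fl=(57,76,10,95),nl=(-76,-57,10,95),nr=(-76,-57,-95,-10),fr=(57,76,-95,-10),l=(-35,35,87,106),r=(-35,35,-106,-87)).items():
        w=(L[:,0]>b[0])&(L[:,0]<b[1])&(L[:,1]>b[2])&(L[:,1]<b[3])&(P[:,2]<70)&(P[:,2]>40)
        print(n,nm,w.sum(),np.percentile(P[w,2],[10,50,90]).round(1) if w.sum() else "")
E
```

```text
clock: 21.6
tool_pos: [591.5, 11.9, 49.7]
tool_rot: [-3.14, -0.002, 0.324]
wrist_force: [-6.1, 0.4, 18.2]
grip_width: -0.002
grip_force: 9.1
clock: 21.8
tool_pos: [591.6, 11.9, 49.6]
tool_rot: [-3.14, -0.003, 0.324]
wrist_force: [-7.9, 1.4, 24.4]
grip_width: -0.001
grip_force: 12.3
clock: 22.3
tool_pos: [595.2, 11.2, 172.3]
tool_rot: [3.14, -0.011, 0.324]
wrist_force: [0.5, -0.2, 0.7]
grip_width: 0.0
grip_force: 0.0
clock: 22.8
tool_pos: [467.1, -189.1, 165.2]
tool_rot: [-3.139, -0.001, 0.324]
wrist_force: [0.6, -1.1, 0.4]
grip_width: 0.002
grip_force: 0.0
clock: 23.3
tool_pos: [456.2, -342.4, 164.7]
tool_rot: [3.141, -0.002, 0.32]
wrist_force: [-0.5, -0.3, -0.4]
grip_width: 0.001
grip_force: 0.0
scene fl 439 [48.2 50.  51.2]
scene nl 160 [48.8 49.9 51.2]
scene nr 144 [48.9 50.1 51.4]
scene fr 449 [48.2 50.6 52.2]
scene l 251 [49.  50.  51.4]
scene r 259 [49.1 50.4 51.7]
top fl 213 [48.9 50.7 52.5]
top nl 456 [48.9 50.8 52.5]
top nr 462 [48.9 50.9 52.6]
top fr 227 [48.7 50.6 52.1]
top l 230 [49.5 51.2 52.8]
top r 352 [49.2 51.  52.5]
```

All clips now read level. One last check: fit each clip's slope to confirm it is within 0.03 rad of flat.

Run:
```python
from m import *
x,y=np.array([.949,-.315]),np.array([.315,.949])
A={}
for n in("scene","top"):
  for _ in range(4):
    c=grab(n);m=bluemask(c);P=pts3(c,m);L=(P[:,:2]-[563.5,-79])@np.c_[x,y]
    for nm,(ax,s,h,a,b) in dict(fl=(0,1,42,8,95),nl=(0,-1,42,8,95),nr=(0,-1,42,-95,-8),fr=(0,1,42,-95,-8),l=(1,1,72,-35,35),r=(1,-1,72,-35,35)).items():
        d=s*L[:,ax]-h;o=L[:,1-ax];w=(d>4)&(d<26)&(o>a)&(o<b)&(abs(P[:,2]-51)<6)
        A.setdefault((n,nm),[]).append([np.polyfit(d[w],P[w,2],1)[0],np.median(P[w&(d>18),2])])
for k,v in A.items():print(k,np.mean(v,0).round(3))
```

```text
('scene', 'fl') [1.0000e-02 5.0169e+01]
('scene', 'nl') [-1.0000e-03  5.0066e+01]
('scene', 'nr') [-2.0000e-03  5.0106e+01]
('scene', 'fr') [2.4000e-02 5.0944e+01]
('scene', 'l') [1.0000e-02 5.0269e+01]
('scene', 'r') [1.0000e-02 5.0379e+01]
('top', 'fl') [-2.0000e-03  5.0784e+01]
('top', 'nl') [1.700e-02 5.096e+01]
('top', 'nr') [1.300e-02 5.081e+01]
('top', 'fr') [-5.0000e-03  5.0627e+01]
('top', 'l') [2.0000e-03 5.0814e+01]
('top', 'r') [2.1000e-02 5.0904e+01]
```

```bash
python3 -c "
from bench import order;print(order.hand_in())"
```

```text
the job is handed in; nothing more can be done
None
```

I pressed all six clip sections, and every one read flat (about z=50 mm) in both camera views before I handed the job in. The highest force I read was about 25 N, and the case, jar, block and caliper showed no visible movement. The hand-in gave no verdict.

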